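# Restock the tea lane, oldest tin to the front

## Robot

A 7-joint arm with a two-finger parallel gripper is mounted at the origin on the work surface. World frame = base frame: x ahead of the robot, y to its left, z up, the work surface at z = 0. Lengths are in m, angles in rad, forces in N, time in s.
With the tool pointing down it reaches from about 0.425 to 0.925 m from the base axis. Payload 6.8 kg.
Tool frame: the origin (TCP) lies at the centre of the arm's flange, where the gripper is bolted on; the fingertips stand 173 mm ahead of it and the grasp point (between the pads) lies 155 mm ahead of it (finger_overhang is the distance from the TCP to the fingertips, in m); y points along the fingers, z is the direction in which the jaws open and shut, and the axes are right-handed (so a half turn about y gives the same grasp; the last joint's range is limited). The gripper opens to 85 mm and grips with 20 to 120 N. Pads are 22 mm wide; open, the fingers measure 114 mm over their backs; the gripper's body (76 mm by 85 mm) begins 54 mm behind the grasp point. The pads swing forward as they close: fully open they stand 13 mm farther back than shut.
Start: joints at [-1.346, 0.477, 0.022, 1.555, -0.011, 1.109, -0.083], TCP at [0.221, 0.638, 0.405] pointing down, gripper open.
Joint ranges: [-2.96, 2.96], [-0.34, 2.1], [-1.41, 1.46], [0.24, 2.44], [-1.37, 4.51], [0.17, 1.92], [-2.96, 2.96]. Speed limits (rad/s): [2.39, 2.39, 3.14, 3.14, 3.14, 3.14, 3.14].

## Interface

Orientations are given as a rotation vector (axis times angle).
In Python, from bench import get_obs, grab_frame, hand_in, finger_overhang gives the robot as it stands. The module is installed in compiled form; this text tells all that it offers.
- The arm moves only by the shell command python3 -m jog 'ROWS' [FORCE]. ROWS is JSON, a list of rows, each a list of 3 entries, a list of its own where there are three numbers: the shift along the tool's x, y, z in cm, then the turn about the tool's y in rad, then the gripper command: -1 is fully open, 1 is shut, values between are in proportion. In form: [[[x, y, z], twist, gripper], ...]. A call has 1 to 10 rows; each row is the pose to reach, as a shift and turn from the pose commanded when the call began, along the tool's axes at that moment; what a row does not reach only later rows make up. A row lasts 1/8 s, in which the tool goes at most 62.5 mm and 10.7 degrees, less where a joint would pass 70% of its speed; a pose out of reach is approached as far as the arm can. A call with a gripper value outside its range is refused whole. The fingers move at their own pace and stop on an object; FORCE is the grip in N (left out, the last holds). Time passes only in rows, so rows that repeat a pose let the fingers close. It gives the time, the measured TCP pose, the force and the opening at its end, in the units of the state.
- get_obs(): the state, without advancing time (a new reading comes with each control period).
- grab_frame(name): name is "side" or "top"; returns a dict with "image" (480x640x3 uint8, blue, green, red), "fx", "fy", "cx", "cy" (pixels), "origin" and "rotation" of the camera in the world. Camera axes: x right, y up, looking along -z (the intrinsics and any distortion apply to the point x, -y, -z); pixel columns grow to the right and rows downward; lengths in m; the calibration is good to about 2 mm. A picture is of the moment at which its call begins. There is no depth.
- hand_in(): hands the job in, once; it reports no verdict.
The state is a dict: "clock": time; "joints": joint angles; "qvel": joint speeds; "tau": joint torques, N m; "tcp_pos": TCP position; "orientation": TCP orientation; "contact_force": force on the tool from outside, world axes, zero at the start; "moment": the same for the moment, N m; "grip_width": finger opening in m.
Only numpy, scipy, OpenCV 4.12 (cv2) and the standard library are available. Lean on these libraries where they do the work, as an engineer would, in place of code of your own. Each camera call takes 0.05 s, during which the arm holds its last target.

## Task

Restock the white stock rack: first bring the older tin (the one with the black knob) forward from the back bay to the front bay, then move the three new tins from the packing rack into the bays behind it in the same order, so that the tin nearest the bar handle comes right behind the old tin and the tin farthest from the handle ends in the back bay. Stand each tin upright, flat on the floor in the middle of its bay; do not drop or tip any tin, and do not knock over the jar between the racks.

Things in the scene. Friction and masses are not known exactly. Their poses are not given: they have to be found in the camera images.
- tin_square: New stock: square tea tin, bare metal with a blank kraft band, 56 x 56 mm, 84 mm tall, about 0.2 kg, flat top. Origin: centre of its underside; z up; x and y square to its sides. Starts on the square nest.
- tin_round: New stock: round tea tin, bare metal with a blank kraft band, 58 mm diameter, 92 mm tall, flat top, about 0.2 kg. Origin: centre of its underside; z up. Starts on the round nest.
- tin_oblong: New stock: oblong tea tin, bare metal with a blank kraft band, 60 mm long (its x) by 40 mm wide (its y), 76 mm tall, flat top, about 0.2 kg. Origin: centre of its underside; z up. Starts on the oblong nest, its length along the row.
- tin_old: The older tin: the only tin with a small black knob on its lid. Round metal body 54 mm diameter, 60 mm tall, the knob (20 mm diameter) rising 16 mm above that; about 0.18 kg. Origin: centre of its underside; z up. Starts alone in the stock rack, in the back bay.
- packing_rack: Fixed dark steel rack, 275 x 100 mm, that holds the new tins in a row along its x. Origin: centre of its underside, on the table; z up. A 40 mm high bar handle stands across its -x end, the end nearer the robot. Base plate 8 mm thick, side rails along x 16 mm high. Three nests lie on the base in a row at x = -85, 0 and +85 mm, y = 0.
- nest_square: Fixed flat wooden plate, 74 x 74 mm, 5 mm thick, lying on the packing rack, under the square tin at the start. It stays behind and so still shows where in the row that tin stood. Origin: centre of its underside.
- nest_round: Fixed flat wooden disc, 76 mm diameter, 5 mm thick, lying on the packing rack, under the round tin at the start. Origin: centre of its underside.
- nest_oblong: Fixed flat wooden plate, 78 mm (along the row) x 56 mm, 5 mm thick, lying on the packing rack, under the oblong tin at the start. Origin: centre of its underside.
- stock_rack: Fixed white rack, 348 x 88 mm: one lane of four bays in a row along its x. Origin: centre of its underside, on the table; z up. Its -x end, nearer the robot, is the front (18 mm lip); its +x end is the back, with a 55 mm high stop plate. Bay centres, front to back: x = -127.5, -42.5, +42.5, +127.5 mm, y = 0. The bay floor is 6 mm above the origin; bays are parted by ribs 5 mm wide rising 6 mm above the floor; side walls 18 mm high, 82 mm apart inside.
- jar: Bystander: amber jar with a metal cap, 56 mm diameter, 80 mm tall, loose, standing between the two racks. Origin: centre of its underside.
Mind the look-alikes: they are no part of the job. What is shaped like the tin_square but purple is not meant.

How it is judged:
By the outcome, as a careful person would: the job done as asked, in the order asked, and still so for the second after the job is handed in, with the robot touching nothing.
It also fails if it takes over 112 s, if anything falls off the work surface, if the arm or the gripper's body presses on something with over 40 N, if the wrist force passes 120 N, or if a joint passes its speed limit or range.

## Working session

There is one attempt and no reset: what is moved stays moved. The work goes in short steps, Python scripts to look and compute and a shell command to move; the robot and the scene stay as the last step left them, time stands still between calls to the robot, and variables do not carry over. Pictures are saved under pics/ and viewed, and the job is handed in when it is done.

```bash
mkdir -p pics; cat > h.py <<'E'
import numpy as np, cv2
from bench import get_obs, grab_frame, finger_overhang
from scipy.spatial.transform import Rotation as R
def ray(f,u,v):
    d=np.array([(u-f["cx"])/f["fx"],-(v-f["cy"])/f["fy"],-1.0])
    return np.array(f["origin"]),np.array(f["rotation"])@d
def onz(f,u,v,z):
    o,d=ray(f,u,v); return o+d*(z-o[2])/d[2]
def proj(f,p):
    c=np.array(f["rotation"]).T@(np.array(p)-np.array(f["origin"]))
    return f["cx"]+f["fx"]*c[0]/-c[2], f["cy"]+f["fy"]*-c[1]/-c[2]
E
python3 - <<'E'
from h import *
o=get_obs(); print(o); print(finger_overhang)
print(R.from_rotvec(o["orientation"]).as_matrix().round(3))
for n in("side","top"):
    f=grab_frame(n); cv2.imwrite(f"pics/{n}0.png",f["image"]); print({k:v for k,v in f.items() if k!="image"})
E
```

```text
{'clock': 0.0, 'joints': array([-1.34608546,  0.47780862,  0.02234775,  1.55649032, -0.01150612,
        1.10928039, -0.08310332]), 'qvel': array([-7.63043999e-04,  1.45078649e-03,  3.78131289e-05,  1.38259295e-03,
        9.42219900e-04,  1.35763190e-03, -2.85956420e-04]), 'tau': array([-1.00338426e-06, -5.96441317e+01,  1.60757158e+00, -2.81188685e+01,
        1.23377703e-02,  9.19958402e-03, -9.65452891e-07]), 'tcp_pos': array([0.22042575, 0.63769188, 0.40370344]), 'orientation': array([-1.55682671,  0.26136633, -0.26109551]), 'contact_force': array([0.71961983, 0.32713522, 0.32658225]), 'moment': array([ 0.08478031,  0.00234185, -0.02407969]), 'grip_width': 0.08563996668822255}
0.1734
[[ 0.945 -0.     0.327]
 [-0.327 -0.002  0.945]
 [ 0.    -1.    -0.002]]
{'fx': 565.4921922877384, 'fy': 565.4921922877384, 'cx': 317.46133551419564, 'cy': 245.70293469275583, 'origin': array([ 0.2401371 , -0.57605145,  0.57194315]), 'rotation': array([ 0.8896713 , -0.25156582, -0.53228277])}
{'fx': 582.1663410925454, 'fy': 582.1663410925454, 'cx': 323.08429392953065, 'cy': 245.7728398109884, 'origin': array([ 5.05117306e-01, -1.95921718e-04,  1.05383275e+00]), 'rotation': array([ 0.05344805, -0.05435641, -1.54564681])}
```

```bash
sed -i 's/np.array(f\["rotation"\])/R.from_rotvec(f["rotation"]).as_matrix()/g' h.py; cat h.py | head -12
```

```text
import numpy as np, cv2
from bench import get_obs, grab_frame, finger_overhang
from scipy.spatial.transform import Rotation as R
def ray(f,u,v):
    d=np.array([(u-f["cx"])/f["fx"],-(v-f["cy"])/f["fy"],-1.0])
    return np.array(f["origin"]),R.from_rotvec(f["rotation"]).as_matrix()@d
def onz(f,u,v,z):
    o,d=ray(f,u,v); return o+d*(z-o[2])/d[2]
def proj(f,p):
    c=R.from_rotvec(f["rotation"]).as_matrix().T@(np.array(p)-np.array(f["origin"]))
    return f["cx"]+f["fx"]*c[0]/-c[2], f["cy"]+f["fy"]*-c[1]/-c[2]
```

View pics/top0.png

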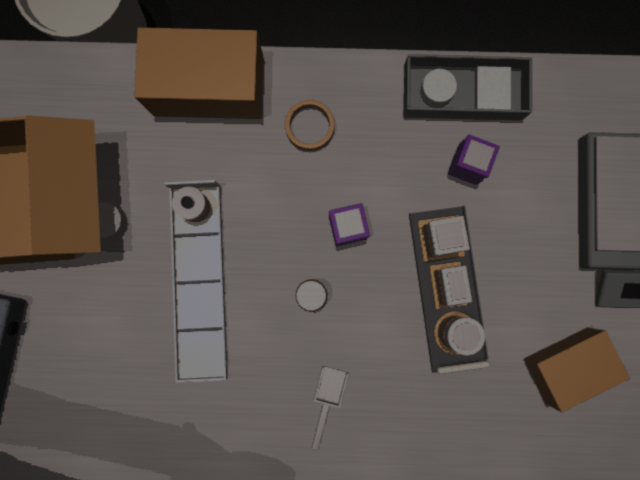

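View pics/side0.png

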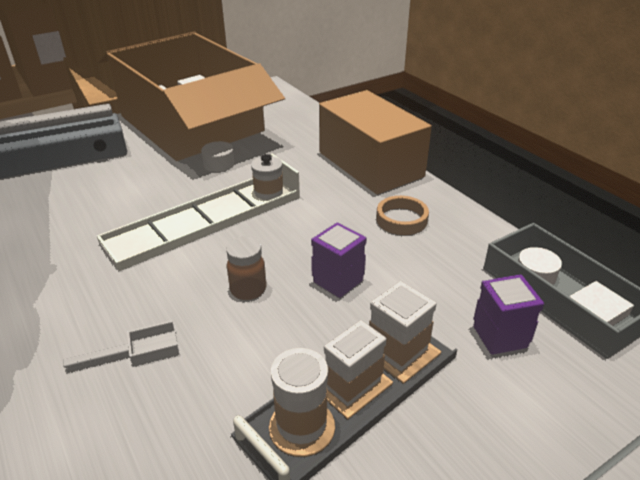

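The top view shows the stock rack from (192,184) to (201,380), with the old tin in its back bay at (190,204). The packing rack's handle is at (463,367), and its tins from the handle outward are round (465,336), oblong (456,286) and square (449,236). The jar is at (311,295), and the purple decoys are at (349,224) and (476,157). I'll zoom in to measure these.

```bash
python3 - <<'E'
import cv2,numpy as np
a=cv2.imread("pics/top0.png"); a=np.clip(a.astype(float)*1.5,0,255).astype(np.uint8)
c=a[170:390,155:235]; d=a[200:380,405:495]
c=cv2.resize(c,None,fx=2.7,fy=2.7,interpolation=2); d=cv2.resize(d,None,fx=3.3,fy=3.3,interpolation=2)
h=600; o=np.zeros((h,c.shape[1]+d.shape[1],3),np.uint8); o[:c.shape[0],:c.shape[1]]=c[:h]; o[:d.shape[0],c.shape[1]:]=d[:h]
print(o.shape); cv2.imwrite("pics/crop.png",o)
E
```

```text
(600, 513, 3)
```

View pics/crop.png

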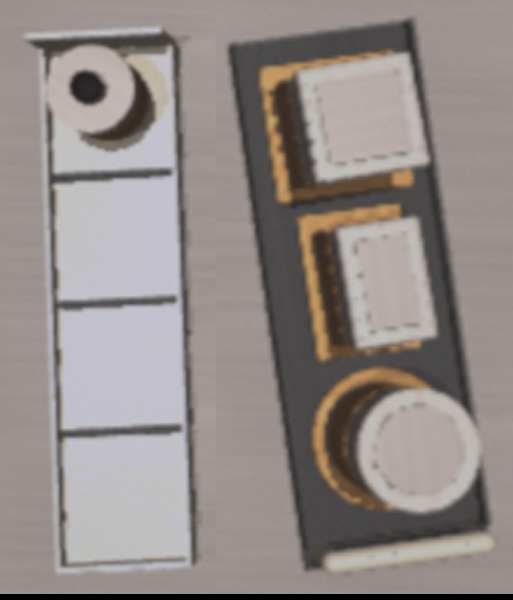

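```bash
python3 - <<'E'
from h import *
f=grab_frame("top"); im=f["image"]; g=cv2.cvtColor(im,cv2.COLOR_BGR2GRAY)
for r in (250,280,320,360): print(r,list(g[r,164:180]),list(g[r,212:232]))
for r in (372,374,376,378,379,380,381,382,383,384,386): print(r,g[r,200],im[r,205])
for r in range(176,190): print(r,g[r,215],g[r,170], im[r,190])
s=cv2.cvtColor(im,cv2.COLOR_BGR2HSV)
for (u,v) in((449,236),(432,236),(456,286),(465,336),(482,336),(420,330),(190,204)): print(u,v,im[v,u],s[v,u])
E
```

```text
250 [np.uint8(100), np.uint8(100), np.uint8(101), np.uint8(101), np.uint8(100), np.uint8(100), np.uint8(102), np.uint8(113), np.uint8(115), np.uint8(88), np.uint8(67), np.uint8(99), np.uint8(124), np.uint8(128), np.uint8(129), np.uint8(129)] [np.uint8(131), np.uint8(130), np.uint8(130), np.uint8(129), np.uint8(130), np.uint8(129), np.uint8(129), np.uint8(128), np.uint8(113), np.uint8(74), np.uint8(49), np.uint8(65), np.uint8(90), np.uint8(99), np.uint8(100), np.uint8(100), np.uint8(99), np.uint8(100), np.uint8(100), np.uint8(99)]
280 [np.uint8(98), np.uint8(99), np.uint8(99), np.uint8(99), np.uint8(99), np.uint8(99), np.uint8(99), np.uint8(101), np.uint8(112), np.uint8(117), np.uint8(88), np.uint8(70), np.uint8(102), np.uint8(124), np.uint8(125), np.uint8(126)] [np.uint8(74), np.uint8(70), np.uint8(69), np.uint8(69), np.uint8(69), np.uint8(66), np.uint8(63), np.uint8(68), np.uint8(98), np.uint8(113), np.uint8(85), np.uint8(52), np.uint8(66), np.uint8(91), np.uint8(101), np.uint8(101), np.uint8(102), np.uint8(102), np.uint8(102), np.uint8(101)]
320 [np.uint8(99), np.uint8(100), np.uin
[... 1135 characters left out ...]
125 [116 112 113]
381 115 [103 103 108]
382 102 [ 97  98 104]
383 98 [ 95  96 102]
384 98 [ 94  96 102]
386 97 [ 93  95 101]
176 100 100 [ 97  98 105]
177 100 100 [ 98 100 107]
178 102 100 [ 98 100 106]
179 100 100 [ 97  99 105]
180 92 99 [ 99 100 106]
181 75 101 [121 119 121]
182 54 119 [128 124 125]
183 44 124 [91 89 91]
184 43 88 [51 53 56]
185 43 52 [42 45 48]
186 46 41 [65 67 72]
187 66 49 [101 103 110]
188 74 89 [112 115 122]
189 82 100 [115 117 124]
449 236 [114 116 124] [  6  21 124]
432 236 [92 95 99] [13 18 99]
456 286 [114 116 123] [  7  19 123]
465 336 [111 113 120] [  7  19 120]
482 336 [121 124 126] [ 18  10 126]
420 330 [ 93  96 102] [ 10  23 102]
190 204 [27 27 28] [ 0  9 28]
```

```bash
cat > rack.py <<'E'
from h import *
f=grab_frame("top"); im=f["image"]; g=cv2.cvtColor(im,cv2.COLOR_BGR2GRAY).astype(float)
def cross(p,t,start,step):
    i=start
    while (p[i]-t)*(p[i+step]-t)>0: i+=step
    return i+step*(p[i]-t)/(p[i]-p[i+step])
L=[];Rr=[]
for r in range(235,372):
    L.append((cross(g[r],107,160,1),r)); Rr.append((cross(g[r],95,219 if r<300 else 221,1),r))
W=lambda P,z:np.array([onz(f,u,v,z)[:2] for u,v in P])
L=W(L,.018);Rr=W(Rr,.018)
def fit(P):
    k=np.ones(len(P),bool)
    for _ in range(4):
        c=np.polyfit(P[k,0],P[k,1],1); e=P[:,1]-np.polyval(c,P[:,0]); k=abs(e)<max(2*e[k].std(),3e-4)
    return c,k.sum(),e[k].std()
print("L",fit(L)); print("R",fit(Rr))
E
cat >> rack.py <<'E'
cl,cr=fit(L)[0],fit(Rr)[0]; a=np.arctan((cl[0]+cr[0])/2)
ax=np.array([np.cos(a),np.sin(a)]); ay=np.array([-ax[1],ax[0]])
print("yaw deg",np.degrees(a),"width",(np.polyval(cl,.5)-np.polyval(cr,.5))*np.cos(a))
ym=lambda x:(np.polyval(cl,x)+np.polyval(cr,x))/2
# profile along axis
for z in(.012,.018):
    xs=np.arange(.23,.66,.001); 
    pr=[]
    for x in xs:
        p=[]
        for d in (-.028,-.015,0,.015,.028):
            q=np.array([x,ym(x)])+ay*d
            u,v=proj(f,[*q,z]); p.append(cv2.getRectSubPix(g.astype(np.float32),(1,1),(u,v))[0,0])
        pr.append(np.median(p))
    pr=np.array(pr)
    print(z,[(round(x,3),int(p)) for x,p in zip(xs,pr) if p<108])
print("ym .4",ym(.4))
E
python3 rack.py
```

```text
L (array([0.07517007, 0.22938235]), np.int64(126), np.float64(0.00020081952373146136))
R (array([0.07353748, 0.14099624]), np.int64(119), np.float64(0.00014348153935938042))
yaw deg 4.252332861873357 width 0.08895685065627726
0.012 [(np.float64(0.23), 79), (np.float64(0.231), 79), (np.float64(0.232), 80), (np.float64(0.233), 81), (np.float64(0.234), 81), (np.float64(0.235), 80), (np.float64(0.236), 80), (np.float64(0.237), 80), (np.float64(0.238), 81), (np.float64(0.239), 83), (np.float64(0.24), 86), (np.float64(0.241), 90), (np.float64(0.242), 93), (np.float64(0.243), 96), (np.float64(0.244), 96), (np.float64(0.245), 97), (np.float64(0.246), 97), (np.float64(0.247), 96), (np.float64(0.248), 96), (np.float64(0.249), 96), (np.float64(0.25), 96), (np.float64(0.251), 96), (np.float64(0.252), 96), (np.float64(0.253), 96), (np.float64(0.254), 96), (np.float64(0.255), 96), (np.float64(0.256), 95), (np.float64(0.257), 95), (np.float64(0.258), 95), (np.float64(0.259), 95), (np.float64(0.26), 95), (np.float64(0.261), 95), (np.float64(0.262), 96), (np.float64(0.263), 96), (np.float64(0.264), 9
[... 5748 characters left out ...]
p.float64(0.588), 94), (np.float64(0.589), 68), (np.float64(0.59), 58), (np.float64(0.591), 53), (np.float64(0.592), 60), (np.float64(0.593), 72), (np.float64(0.594), 89), (np.float64(0.595), 107), (np.float64(0.614), 99), (np.float64(0.615), 87), (np.float64(0.616), 74), (np.float64(0.617), 70), (np.float64(0.618), 66), (np.float64(0.619), 70), (np.float64(0.62), 79), (np.float64(0.621), 98), (np.float64(0.622), 91), (np.float64(0.623), 100), (np.float64(0.643), 107), (np.float64(0.644), 96), (np.float64(0.645), 91), (np.float64(0.646), 86), (np.float64(0.647), 83), (np.float64(0.648), 81), (np.float64(0.649), 90), (np.float64(0.65), 100), (np.float64(0.651), 103)]
ym .4 0.21493080656333197
```

```bash
cat > tins.py <<'E'
from h import *
f=grab_frame("top"); im=f["image"]; s=cv2.cvtColor(im,cv2.COLOR_BGR2HSV)
m=((s[...,2]>100)&(s[...,1]<45)).astype(np.uint8)
def blob(u,v,z,rng,box):
    x0,y0,x1,y1=box; mm=np.zeros_like(m); mm[y0:y1,x0:x1]=m[y0:y1,x0:x1]
    mm=cv2.morphologyEx(mm,cv2.MORPH_CLOSE,np.ones((3,3),np.uint8)); mm=cv2.morphologyEx(mm,cv2.MORPH_OPEN,np.ones((3,3),np.uint8))
    n,lab,st,c=cv2.connectedComponentsWithStats(mm); k=lab[v,u]; 
    ys,xs=np.nonzero(lab==k)
    cs,_=cv2.findContours((lab==k).astype(np.uint8),0,1); cn=max(cs,key=cv2.contourArea)
    w=np.array([onz(f,p[0][0],p[0][1],z)[:2] for p in cn],np.float32)
    r=cv2.minAreaRect(w*1000); M=cv2.moments(w*1000)
    print(rng,"px",c[k].round(1),st[k][:4],"rect c",np.round(r[0],1),"size",np.round(r[1],1),"ang",round(r[2],1),"moment c",round(M['m10']/M['m00'],1),round(M['m01']/M['m00'],1))
E
python3 - <<'E'
from tins import *
blob(465,336,.105,"round",(425,310,490,362))
blob(456,286,.089,"oblong",(425,262,474,308))
blob(449,236,.097,"square",(425,210,472,260))
E
```

```text
round px [469.5 334.2] [448 310  42  45] rect c [ 434.2 -244.4] size [58.7 79.8] ang 22.5 moment c 432.8 -239.8
oblong px [456.4 285. ] [442 266  29  39] rect c [ 512. -222.] size [60.6 40.2] ang 9.9 moment c 512.1 -222.0
square px [449.1 235.1] [430 216  39  39] rect c [ 594.1 -207.3] size [56.8 56. ] ang 11.1 moment c 594.0 -207.4
```

```bash
python3 - <<'E'
import tins; from tins import *
tins.m=((s[...,2]>111)&(s[...,1]<45)).astype(np.uint8)
blob(465,336,.105,"round",(425,310,490,362))
ring=((s[...,2]>111)&(s[...,1]<45)).astype(np.uint8)
# old tin lid
blob(198,214,.066,"old",(170,185,212,225))
# jar cap
tins.m=((s[...,2]>111)).astype(np.uint8); blob(311,300,.08,"jar",(290,275,335,320))
# knob
k=((s[...,2]<60)&(s[...,1]<60)).astype(np.uint8); kk=np.zeros_like(k); kk[190:212,178:197]=k[190:212,178:197]
ys,xs=np.nonzero(kk); print("knob",xs.mean(),ys.mean(),len(xs),onz(f,xs.mean(),ys.mean(),.082))
# nests: orange
o=((s[...,1]>90)&(s[...,2]>90)).astype(np.uint8)
for n,(x0,y0,x1,y1) in dict(sq=(415,212,470,262),ob=(425,262,480,310),ro=(430,308,490,360)).items():
    oo=np.zeros_like(o); oo[y0:y1,x0:x1]=o[y0:y1,x0:x1]
    ys,xs=np.nonzero(oo); w=np.array([onz(f,a,b,.013)[:2] for a,b in zip(xs,ys)],np.float32)*1000
    print(n,len(xs),[np.round(q,1) for q in cv2.minAreaRect(w)])
E
```

```text
round px [466.1 336. ] [449 318  36  37] rect c [ 430.1 -234.5] size [56.5 57.4] ang 45.8 moment c 430.1 -234.8
old px [188.  203.7] [170 188  42  37] rect c [635.8 228.4] size [61.9 70.1] ang 1.4 moment c 640.2 233.1
jar px [310.6 295.3] [297 282  28  28] rect c [488.7  19. ] size [44.8 45. ] ang 1.4 moment c 489.1 18.9
knob 187.01739130434783 202.05217391304348 115 [0.64020054 0.23058177 0.082     ]
sq 238 [array([ 596.8, -210.4]), array([73., 74.]), np.float64(9.3)]
ob 289 [array([ 512.7, -223.8]), array([77.1, 55.9]), np.float64(9.2)]
ro 194 [array([ 431.3, -225.7]), array([56.6, 72.3]), np.float64(80.6)]
```

```bash
python3 - <<'E'
import cv2,numpy as np
a=cv2.imread("pics/side0.png"); a=np.clip(a.astype(float)*1.3,0,255).astype(np.uint8)
c=cv2.resize(a[140:280,90:310],None,fx=2.6,fy=2.6,interpolation=2)
d=cv2.resize(a[270:480,225:460],None,fx=2.4,fy=2.4,interpolation=2)
cv2.imwrite("pics/c1.png",c); cv2.imwrite("pics/c2.png",d)
E
```

```text
(no output)
```

View pics/c1.png

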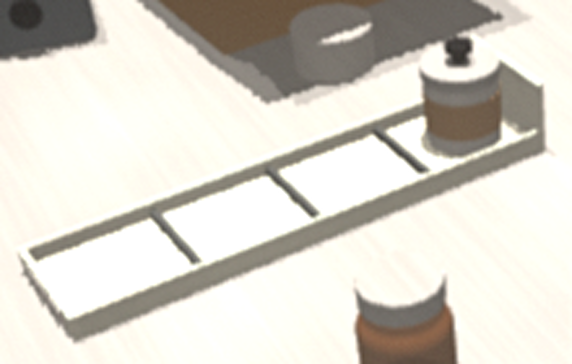

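View pics/c2.png

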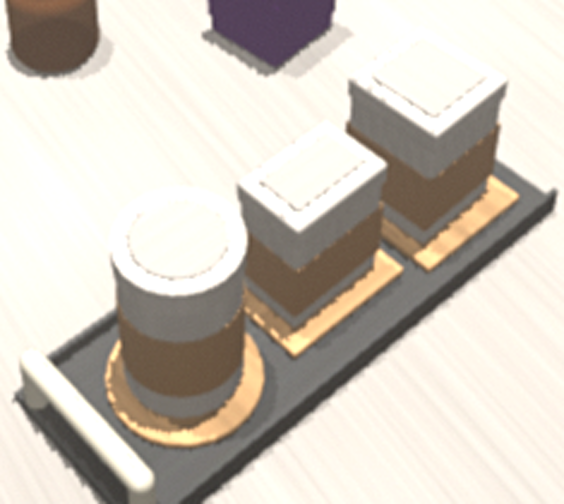

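```bash
python3 - <<'E'
from h import *
f=grab_frame("side"); t=grab_frame("top")
a=np.radians(4.25); ax=np.array([np.cos(a),np.sin(a)]); ay=np.array([-ax[1],ax[0]]); o=np.array([.506,.2228])
P=lambda x,y,z:np.r_[o+ax*x+ay*y,z]
print("pred near-front",proj(f,P(-.174,-.044,.018)),"obs 118.8,263.8; z0 corner",proj(f,P(-.174,-.044,0)))
print("far-front",proj(f,P(-.174,.044,.018)),"obs 99.6 236.2")
for s in(-.085,0,.085): print("rib near end",proj(f,P(s,-.041,.012)),"far",proj(f,P(s,.041,.012)))
print("obs ribs near", [(90+u/2.6,140+v/2.6) for u,v in((197,262),(313,214),(424,169))],"far",[(90+u/2.6,140+v/2.6) for u,v in((157,217),(272,173),(380,132))])
def tri(pt,ps):
    o1,d1=ray(t,*pt);o2,d2=ray(f,*ps);A=np.stack([d1,-d2],1);k=np.linalg.lstsq(A,o2-o1,rcond=None)[0]
    p,q=o1+d1*k[0],o2+d2*k[1]; print(((p+q)/2).round(4),"gap",np.linalg.norm(p-q).round(4))
tri((187,202),(266.2,158.5))   # knob
c2=lambda u,v:(225+u/2.4,270+v/2.4)
tri((466.1,336),c2(180,242)); tri((456.4,285),c2(313,180)); tri((449.1,235.1),c2(428,83))
# pred top centres in side
for n,p in dict(r=(.4301,-.2346,.105),o=(.512,-.222,.089),s=(.594,-.2073,.097)).items(): print(n,proj(f,p))
print(c2(180,242),c2(313,180),c2(428,83))
E
```

```text
pred near-front (np.float64(114.52046782425822), np.float64(262.80335373130316)) obs 118.8,263.8; z0 corner (np.float64(117.13911910083203), np.float64(271.67052659484006))
far-front (np.float64(94.69863662254619), np.float64(235.85452764733571)) obs 99.6 236.2
rib near end (np.float64(167.49668692549446), np.float64(243.65086565038402)) far (np.float64(147.0181315905229), np.float64(220.68631135784338))
rib near end (np.float64(213.6523426686902), np.float64(225.16219107833928)) far (np.float64(191.60787538595451), np.float64(204.05137216033006))
rib near end (np.float64(256.1312210678794), np.float64(208.14633145589525)) far (np.float64(232.82119775387173), np.float64(188.67606265276427))
obs ribs near [(165.76923076923077, 240.76923076923077), (210.3846153846154, 222.30769230769232), (253.07692307692307, 205.0)] far [(150.3846153846154, 223.46153846153845), (194.6153846153846, 206.53846153846155), (236.15384615384616, 190.76923076923077)]
[0.6416 0.2316 0.0768] gap 0.0013
[ 0.4306 -0.2352  0.1044] gap 0.0014
[ 0.5122 -0.2232  0.0843] gap 0.0003
[ 0.5943 -0.2082  0.0934] gap 0.0002
r (np.float64(298.61109812937855), np.float64(370.37115872181465))
o (np.float64(354.6456838387073), np.float64(341.63953675160906))
s (np.float64(402.831929594492), np.float64(302.06724468391474))
(300.0, 370.83333333333337) (355.4166666666667, 345.0) (403.33333333333337, 304.5833333333333)
```

```bash
python3 - <<'E'
from h import *
f=grab_frame("side"); t=grab_frame("top")
def tri(pt,ps):
    o1,d1=ray(t,*pt);o2,d2=ray(f,*ps);A=np.stack([d1,-d2],1);k=np.linalg.lstsq(A,o2-o1,rcond=None)[0]
    p,q=o1+d1*k[0],o2+d2*k[1]; print(((p+q)/2).round(4),"gap",np.linalg.norm(p-q).round(4))
tri((100,252),(190,125)); tri((96,118),(283,98)); tri((25,118),(250,70))
o=get_obs(); M=R.from_rotvec(o["orientation"]).as_matrix()
print(o["tcp_pos"], "toolx yaw",np.degrees(np.arctan2(M[1,0],M[0,0])))
E
```

```text
[0.553  0.3592 0.1145] gap 0.0044
[0.7693 0.3821 0.1077] gap 0.0077
[0.7545 0.4854 0.1371] gap 0.0156
[0.22050485 0.63797415 0.40465772] toolx yaw -19.066848883863948
```

```bash
cat > mv.py <<'E'
import sys
from h import *
def plan(x,y,z,yaw):
    o=get_obs(); p=o["tcp_pos"]; M=R.from_rotvec(o["orientation"]).as_matrix()
    cur=np.degrees(np.arctan2(M[1,0],M[0,0])); d=M.T@(np.array([x,y,z])-p)
    print("t",round(o["clock"],2),"tcp",p.round(4),"yaw",round(cur,2),"tilt",(M[2,[0,2]]).round(4),"F",o["contact_force"].round(1),"w",round(o["grip_width"],4))
    print("shift cm",(d*100).round(2),"twist",round(-np.radians(yaw-cur),3),"r",round(float(np.hypot(x,y)),3))
if __name__=="__main__": plan(*map(float,sys.argv[1:]))
E
python3 mv.py .641 .231 .40 4.25
```

```text
t 0.5 tcp [0.2205 0.638  0.4047] yaw -19.07 tilt [ 0. -0.] F [ 0.2 -0.3  0.3] w 0.0853
shift cm [ 53.04   0.47 -24.73] twist -0.407 r 0.681
```

```bash
python3 -m jog '[[[53.0,0.5,-24.7],-0.407,-1],[[53.0,0.5,-24.7],-0.407,-1],[[53.0,0.5,-24.7],-0.407,-1],[[53.0,0.5,-24.7],-0.407,-1],[[53.0,0.5,-24.7],-0.407,-1],[[53.0,0.5,-24.7],-0.407,-1],[[53.0,0.5,-24.7],-0.407,-1],[[53.0,0.5,-24.7],-0.407,-1],[[53.0,0.5,-24.7],-0.407,-1],[[53.0,0.5,-24.7],-0.407,-1]]' 30; python3 mv.py .641 .231 .30 4.25
```

```text
clock: 1.75
tcp_pos: [0.6435, 0.2265, 0.3997]
orientation: [-1.572, -0.054, 0.052]
contact_force: [-0.3, -0.8, -0.5]
grip_width: 0.0855
t 1.75 tcp [0.6435 0.2265 0.3997] yaw 3.88 tilt [ 0.0013 -0.0023] F [-0.3 -0.8 -0.5] w 0.0855
shift cm [-0.23  9.97  0.49] twist -0.006 r 0.681
```

```bash
python3 -m jog '[[[0,5,0],0,-1],[[0,10,0],0,-1],[[0,10,0],0,-1],[[0,10,0],0,-1],[[0,10,0],0,-1]]'; python3 mv.py .641 .231 .198 4.25
```

```text
clock: 2.38
tcp_pos: [0.6416, 0.2319, 0.3026]
orientation: [-1.568, -0.062, 0.055]
contact_force: [0.6, 0.0, 0.9]
grip_width: 0.0857
t 2.38 tcp [0.6416 0.2319 0.3026] yaw 4.26 tilt [0.0042 0.0016] F [0.6 0.  0.9] w 0.0857
shift cm [-0.11 10.46 -0.11] twist 0.0 r 0.681
```

```bash
python3 -m jog '[[[-0.1,3,-0.1],0,-1],[[-0.1,6,-0.1],0,-1],[[-0.1,6,-0.1],0,-1]]'; cat > look.py <<'E'
import sys
from h import *
n,out,x0,y0,x1,y1=sys.argv[1],sys.argv[2],*map(int,sys.argv[3:7])
f=grab_frame(n); cv2.imwrite(f"pics/{out}_raw.png",f["image"])
c=f["image"][y0:y1,x0:x1]; k=min(780/c.shape[1],590/c.shape[0],4)
c=cv2.resize(np.clip(c*1.3,0,255).astype(np.uint8),None,fx=k,fy=k,interpolation=2); cv2.imwrite(f"pics/{out}.png",c); print("scale",k)
E
python3 look.py side s1 160 60 360 220
```

```text
clock: 2.75
tcp_pos: [0.6393, 0.2303, 0.2392]
orientation: [-1.571, -0.057, 0.06]
contact_force: [-0.2, 0.1, 0.3]
grip_width: 0.0856
scale 3.6875
```

View pics/s1.png

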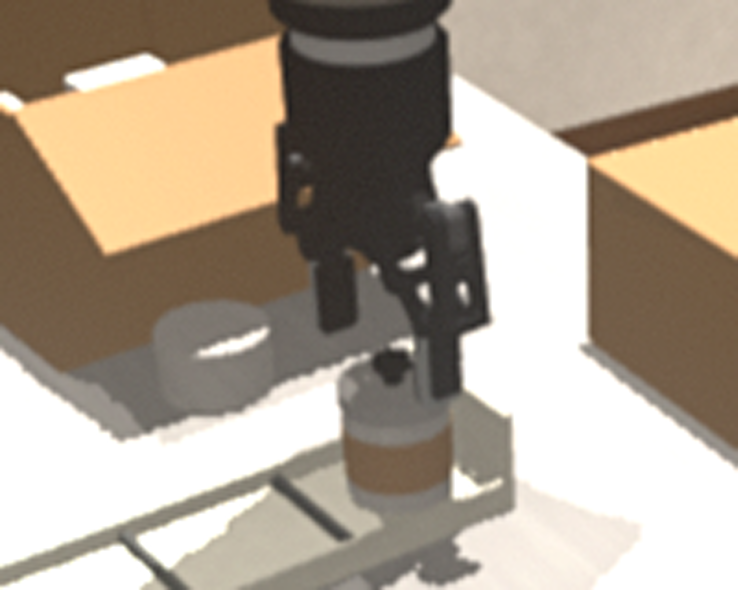

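The side view shows the open jaws straddling the knob, which is at crop (392,365), and the fingers clear of the flap. I'll descend and close.

```bash
python3 -m jog '[[[0.1,2,0],0,-1],[[0.1,4.1,0],0,-1],[[0.1,4.1,0],0,-1],[[0.1,4.1,0],0,-1],[[0.1,4.1,0],0,1],[[0.1,4.1,0],0,1],[[0.1,4.1,0],0,1],[[0.1,4.1,0],0,1],[[0.1,4.1,0],0,1],[[0.1,4.1,0],0,1]]' 35; python3 mv.py .641 .231 .30 4.25
```

```text
clock: 4.05
tcp_pos: [0.6412, 0.2306, 0.1995]
orientation: [-1.569, -0.059, 0.057]
contact_force: [-0.7, 1.1, 5.3]
grip_width: 0.0534
t 4.05 tcp [0.6412 0.2306 0.1995] yaw 4.25 tilt [0.0013 0.0006] F [-0.7  1.1  5.3] w 0.0534
shift cm [ -0.   -10.05   0.05] twist -0.0 r 0.681
```

```bash
python3 look.py side s2 160 60 360 220; python3 look.py top t2 150 160 260 260
```

```text
scale 3.6875
scale 4
```

View pics/s2.png

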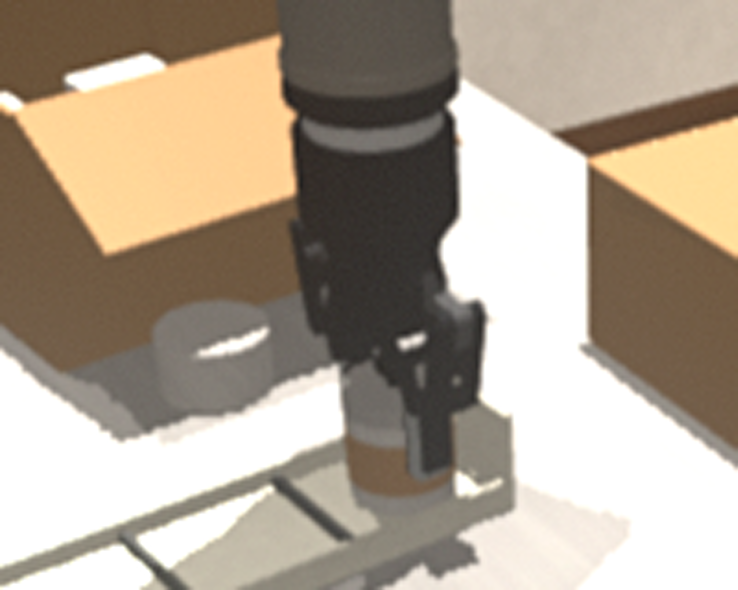

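```bash
python3 -m jog '[[[0,-1,0],0,1],[[0,-4,0],0,1],[[0,-8,0],0,1],[[0,-8,0],0,1],[[0,-8,0],0,1]]'; python3 mv.py .3788 .2134 .279 4.25
```

```text
clock: 4.78
tcp_pos: [0.6403, 0.2302, 0.2781]
orientation: [-1.57, -0.057, 0.059]
contact_force: [-0.4, 0.5, -1.7]
grip_width: 0.0532
t 4.78 tcp [0.6403 0.2302 0.2781] yaw 4.25 tilt [-0.0013 -0.0004] F [-0.4  0.5 -1.7] w 0.0532
shift cm [-26.2   -0.06   0.26] twist 0.0 r 0.435
```

```bash
python3 look.py side s3 160 60 360 220
```

```text
scale 3.6875
```

View pics/s3.png

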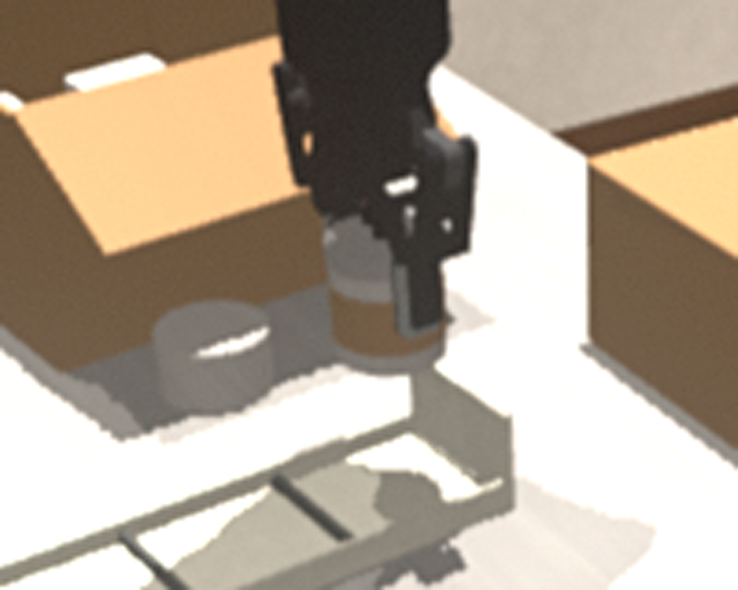

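The old tin is held upright, clear of the rack. Next I carry it to the front bay.

```bash
python3 -m jog '[[[-2,0,0],0,1],[[-6,0,0.1],0,1],[[-11,0,0.1],0,1],[[-16,0,0.1],0,1],[[-21,0,0.2],0,1],[[-24.5,0,0.2],0,1],[[-26.2,0,0.2],0,1],[[-26.2,0,0.2],0,1],[[-26.2,0,0.2],0,1],[[-26.2,0,0.2],0,1]]'; python3 mv.py .3788 .2134 .2 4.25; python3 look.py top t4 150 160 350 460
```

```text
clock: 6.08
tcp_pos: [0.3806, 0.2131, 0.2787]
orientation: [-1.57, -0.058, 0.057]
contact_force: [-0.4, 0.3, -2.3]
grip_width: 0.0531
t 6.08 tcp [0.3806 0.2131 0.2787] yaw 4.18 tilt [0.0008 0.0003] F [-0.4  0.3 -2.3] w 0.0531
shift cm [-0.18  7.87  0.04] twist -0.001 r 0.435
scale 1.9666666666666666
```

View pics/t4.png

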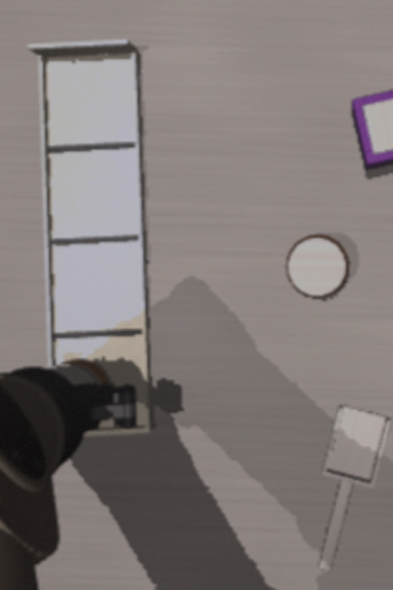

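```bash
python3 -m jog '[[[-0.1,2.5,0],0,1],[[-0.1,5.5,0],0,1],[[-0.1,7.0,0],0,1],[[-0.1,7.6,0],0,1],[[-0.1,7.9,0],0,1],[[-0.1,7.9,0],0,1],[[-0.1,7.9,0],0,1],[[-0.1,7.9,0],0,1]]'; python3 mv.py .3788 .2134 .1990 4.25; python3 look.py side s5 80 140 280 300
```

```text
clock: 7.12
tcp_pos: [0.3785, 0.213, 0.2001]
orientation: [-1.569, -0.059, 0.058]
contact_force: [-0.2, -0.6, -2.4]
grip_width: 0.0532
t 7.12 tcp [0.3785 0.213  0.2001] yaw 4.25 tilt [0.0007 0.0005] F [-0.2 -0.6 -2.4] w 0.0532
shift cm [0.03 0.11 0.04] twist 0.0 r 0.435
scale 3.6875
```

View pics/s5.png

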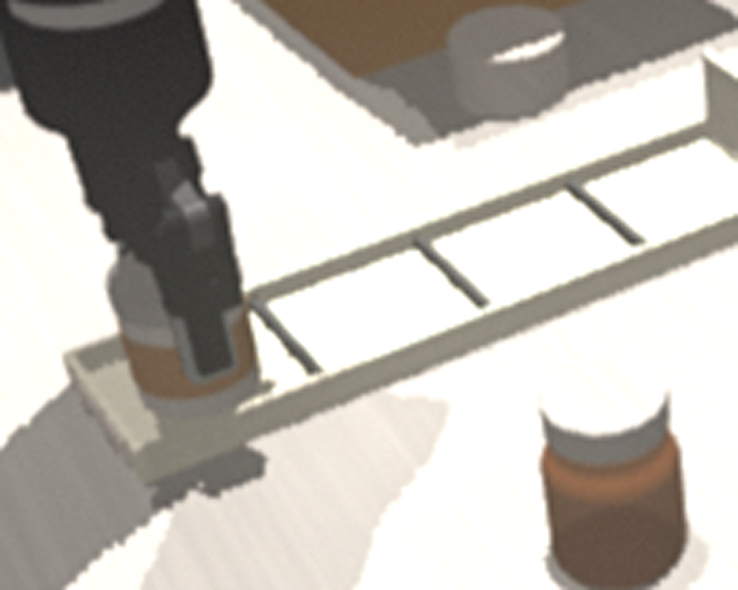

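```bash
python3 - <<'E'
from h import *
f=grab_frame("side")
c=lambda u,v:(80+u/3.6875,140+v/3.6875)
for n,p,z in(("tin base",(200,393),.006),("lip near outer top",(142,455),.018),("lip far outer top",(68,355),.018),("lip near bottom",(150,482),0),("rib1 near",(316,370),.012),("rib1 far",(258,303),.012),("rib2near",(482,303),.012),("rib2 far",(416,240),.012)):
    print(n,np.round(c(*p),1),onz(f,*c(*p),z).round(4))
E
```

```text
tin base [134.2 246.6] [0.3776 0.2061 0.006 ]
lip near outer top [118.5 263.4] [0.3405 0.1612 0.018 ]
lip far outer top [ 98.4 236.3] [0.3341 0.2492 0.018 ]
lip near bottom [120.7 270.7] [0.3411 0.1653 0.    ]
rib1 near [165.7 240.3] [0.425  0.1858 0.012 ]
rib1 far [150.  222.2] [0.421  0.2503 0.012 ]
rib2near [210.7 222.2] [0.5085 0.1928 0.012 ]
rib2 far [192.8 205.1] [0.5035 0.2594 0.012 ]
```

```bash
python3 -m jog '[[[0.1,0,0.05],0,1],[[0.1,0.1,0.05],0,1],[[0.1,0.1,0.05],0,1],[[0.1,0.1,0.05],0,1]]'; python3 mv.py .3799 .2135 .1990 4.25
```

```text
clock: 7.72
tcp_pos: [0.3795, 0.2136, 0.1994]
orientation: [-1.57, -0.059, 0.058]
contact_force: [-2.1, -2.1, 11.2]
grip_width: 0.0535
t 7.72 tcp [0.3795 0.2136 0.1994] yaw 4.25 tilt [0.0004 0.0004] F [-2.1 -2.1 11.2] w 0.0535
shift cm [ 0.04  0.04 -0.01] twist 0.0 r 0.436
```

```bash
python3 -m jog '[[[0,0,0],0,0],[[0,0,0],0,-1],[[0,0,0],0,-1],[[0,0,0],0,-1],[[0,-3,0],0,-1],[[0,-7,0],0,-1],[[0,-12,0],0,-1],[[0,-17,0],0,-1],[[0,-17,0],0,-1]]'; python3 mv.py .430 -.2350 .36 9.7;  python3 look.py side s6 80 140 280 300
```

```text
clock: 8.85
tcp_pos: [0.3804, 0.2141, 0.3721]
orientation: [-1.565, -0.063, 0.053]
contact_force: [0.4, 0.8, -0.9]
grip_width: 0.085
t 8.85 tcp [0.3804 0.2141 0.3721] yaw 4.24 tilt [0.0065 0.0045] F [ 0.4  0.8 -0.9] w 0.085
shift cm [  1.62   1.02 -45.16] twist -0.095 r 0.49
scale 3.6875
```

View pics/s6.png

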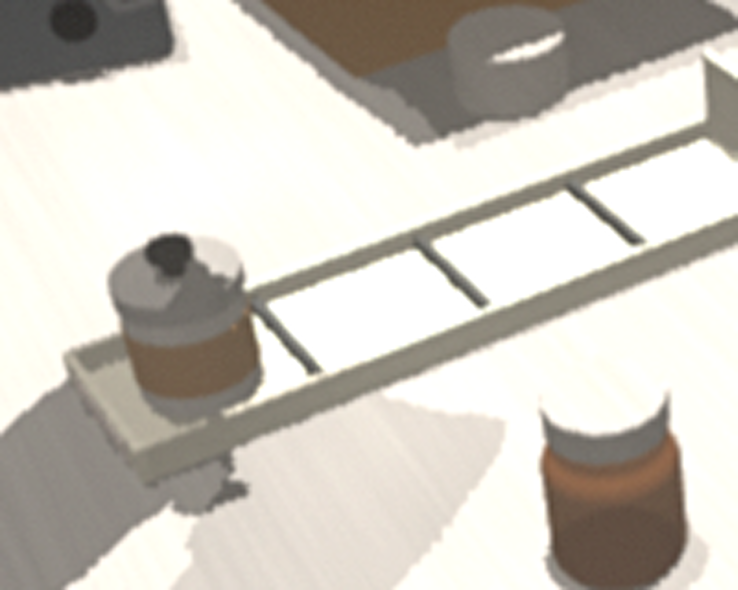

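The old tin stands upright in the front bay. I'll go to the round tin, with the path bowed outward to stay in reach.

```bash
python3 -m jog '[[[5,0.5,-4],-0.03,-1],[[9,1,-9],-0.06,-1],[[11,1,-15],-0.095,-1],[[12,1,-21],-0.095,-1],[[11,1,-27],-0.095,-1],[[8,1,-33],-0.095,-1],[[5,1,-39],-0.095,-1],[[1.6,1,-45.2],-0.095,-1],[[1.6,1,-45.2],-0.095,-1],[[1.6,1,-45.2],-0.095,-1]]'; python3 mv.py .430 -.2350 .30 9.7;  python3 look.py top t7 150 160 250 400
```

```text
clock: 10.15
tcp_pos: [0.4276, -0.2372, 0.3572]
orientation: [-1.566, -0.128, 0.132]
contact_force: [0.5, 0.7, 0.2]
grip_width: 0.0858
t 10.15 tcp [ 0.4276 -0.2372  0.3572] yaw 9.49 tilt [-0.0029  0.0008] F [0.5 0.7 0.2] w 0.0858
shift cm [0.29 5.72 0.17] twist -0.004 r 0.49
scale 2.4583333333333335
```

View pics/t7.png

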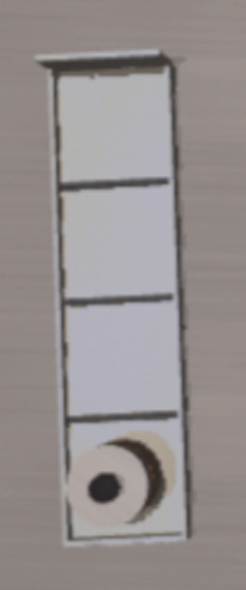

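```bash
cat > meas.py <<'E'
from h import *
f=grab_frame("top"); im=f["image"]; g=cv2.cvtColor(im,cv2.COLOR_BGR2GRAY)
a=np.radians(4.25); ax=np.array([np.cos(a),np.sin(a)]); ay=np.array([-ax[1],ax[0]]); o=np.array([.507,.2229])
loc=lambda p:((p[:2]-o)@ax*1000,(p[:2]-o)@ay*1000)
E
python3 - <<'E'
from meas import *
ys,xs=np.nonzero(g[340:385,175:210]<45); xs+=175;ys+=340
print("knob px",xs.mean(),ys.mean(),len(xs),np.round(loc(onz(f,xs.mean(),ys.mean(),.082)),1))
# lid circle: bright, low-sat inside front bay
s=cv2.cvtColor(im,cv2.COLOR_BGR2HSV)
for c in (1,2): print([int(v) for v in im[358,172:222,c]])
# rib columns
for u in (190,197,205):
    col=g[225:345,u].astype(int); d=np.nonzero(col<95)[0]+225; print(u,[ (r,int(g[r,u]),round(loc(onz(f,u,r,.012))[0],1)) for r in d])
E
```

```text
knob px 195.6492537313433 354.04477611940297 134 [-120.1   -7.9]
[100, 101, 110, 124, 131, 128, 126, 126, 128, 128, 128, 129, 127, 102, 48, 30, 30, 32, 32, 33, 34, 33, 32, 34, 34, 32, 47, 82, 112, 127, 129, 130, 130, 131, 130, 131, 129, 111, 71, 41, 34, 34, 42, 51, 60, 92, 120, 122, 128, 134]
[108, 108, 115, 127, 134, 135, 134, 134, 134, 135, 135, 136, 133, 107, 52, 32, 33, 34, 35, 36, 36, 36, 35, 36, 34, 34, 50, 86, 120, 134, 136, 137, 136, 137, 136, 137, 134, 116, 75, 47, 42, 41, 47, 54, 64, 98, 128, 131, 133, 135]
190 [(np.int64(234), 65, np.float64(86.3)), (np.int64(235), 57, np.float64(84.5)), (np.int64(236), 67, np.float64(82.7)), (np.int64(281), 83, np.float64(2.1)), (np.int64(282), 61, np.float64(0.3)), (np.int64(283), 75, np.float64(-1.5)), (np.int64(329), 69, np.float64(-83.0)), (np.int64(330), 59, np.float64(-84.7)), (np.int64(331), 76, np.float64(-86.5))]
197 [(np.int64(233), 92, np.float64(87.5)), (np.int64(234), 60, np.float64(85.7)), (np.int64(235), 62, np.float64(83.9)), (np.int64(281), 70, np.float64(1.5)), (np.int64(282), 60, np.float64(-0.3)), (np.int64(283), 79, n
[... 163 characters left out ...]
oat64(-101.2)), (np.int64(340), 49, np.float64(-102.9)), (np.int64(341), 84, np.float64(-104.7))]
205 [(np.int64(233), 75, np.float64(86.8)), (np.int64(234), 59, np.float64(85.0)), (np.int64(235), 69, np.float64(83.2)), (np.int64(280), 93, np.float64(2.5)), (np.int64(281), 61, np.float64(0.8)), (np.int64(282), 71, np.float64(-1.0)), (np.int64(328), 76, np.float64(-82.5)), (np.int64(329), 59, np.float64(-84.3)), (np.int64(330), 76, np.float64(-86.1)), (np.int64(339), 81, np.float64(-101.9)), (np.int64(340), 46, np.float64(-103.6)), (np.int64(341), 38, np.float64(-105.4)), (np.int64(342), 41, np.float64(-107.2)), (np.int64(343), 44, np.float64(-108.9)), (np.int64(344), 47, np.float64(-110.7))]
```

```bash
python3 - <<'E'
from meas import *
ys,xs=np.nonzero(g[340:375,182:201]<60); xs+=182;ys+=340
k=(ys>348)&(ys<368); xs,ys=xs[k],ys[k]
print(len(xs),xs.min(),xs.max(),ys.min(),ys.max(),"knob",xs.mean(),ys.mean(),np.round(loc(onz(f,xs.mean(),ys.mean(),.082)),1))
s=cv2.cvtColor(im,cv2.COLOR_BGR2HSV)
m=((im[...,2].astype(int)-im[...,0]>4)&(s[...,2]>115)).astype(np.uint8)[335:382,165:215]
for r in m[::2]: print("".join(".#"[v] for v in r))
E
```

```text
109 186 198 353 363 knob 192.08256880733944 358.0642201834862 [-126.4   -1.8]
........#....##.......................########....
.............#...................#################
...........................................#######
..........................###................#####
.....................###############............##
..............#..######################..........#
..............#.#########################.........
.........#....############################........
.........#....#############################.......
.........#...###########.........###########......
.........#...########..............#########......
...........#########...............##########.....
..........##########...............#########......
.........###########..............##########......
.............#########..........###########.......
..........#...#############################.......
..........#...############################........
..........#...#.########################..........
..........#...#...####################............
..........#..........##############...............
..........#....#..................................
..........#....#........########..................
..........#.......................................
..........#......................##....#....###...
```

The old tin's knob measures (-126.4, -1.8) mm in the rack frame against a target of (-127.5, 0), so it's well centred. Now I'll grasp the round tin.

```bash
python3 -m jog '[[[0.2,2,0.1],0,-1],[[0.2,5,0.1],0,-1],[[0.2,7,0.1],0,-1],[[0.2,7,0.1],0,-1],[[0.2,7,0.1],0,-1]]'; python3 mv.py .430 -.2350 .223 9.7;  python3 look.py side s8 200 200 500 480
```

```text
clock: 10.92
tcp_pos: [0.4313, -0.2342, 0.2892]
orientation: [-1.567, -0.134, 0.134]
contact_force: [0.1, -0.5, -0.0]
grip_width: 0.0851
t 10.93 tcp [ 0.4313 -0.2342  0.2892] yaw 9.78 tilt [ 0.0006 -0.0001] F [ 0.1 -0.5 -0. ] w 0.0851
shift cm [-0.14  6.62 -0.06] twist 0.001 r 0.49
scale 2.107142857142857
```

View pics/s8.png

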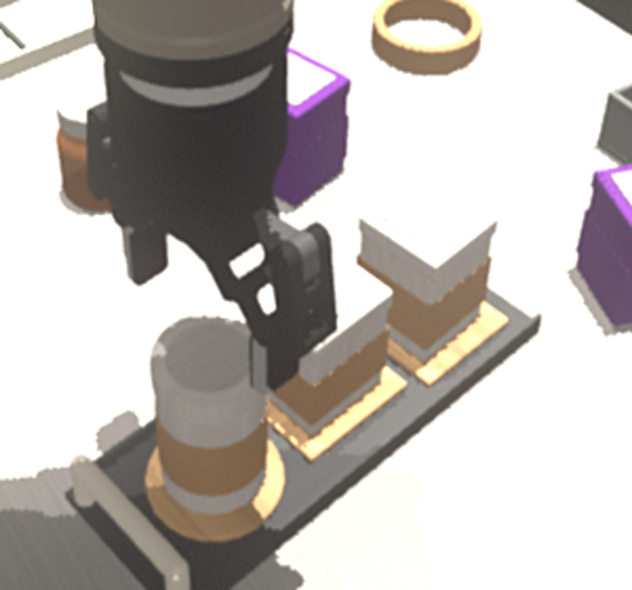

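The open jaws sit over the round tin, which is at crop (208,360). The near finger is clear of the oblong tin.

```bash
python3 -m jog '[[[-0.1,2,-0.05],0,-1],[[-0.1,4.5,-0.05],0,-1],[[-0.1,6.6,-0.05],0,-1],[[-0.1,6.6,-0.05],0,-1],[[-0.1,6.6,-0.05],0,1],[[-0.1,6.6,-0.05],0,1],[[-0.1,6.6,-0.05],0,1],[[-0.1,6.6,-0.05],0,1],[[-0.1,6.6,-0.05],0,1]]' 40; python3 mv.py .4654 .2198 .36 4.25;  python3 look.py side s9 200 200 500 480
```

```text
clock: 12.1
tcp_pos: [0.4302, -0.2356, 0.224]
orientation: [-1.567, -0.135, 0.131]
contact_force: [-1.2, -0.2, 5.0]
grip_width: 0.0577
t 12.1 tcp [ 0.4302 -0.2356  0.224 ] yaw 9.7 tilt [ 0.002  -0.0007] F [-1.2 -0.2  5. ] w 0.0577
shift cm [ 11.17 -13.6   44.28] twist 0.095 r 0.515
scale 2.107142857142857
```

View pics/s9.png

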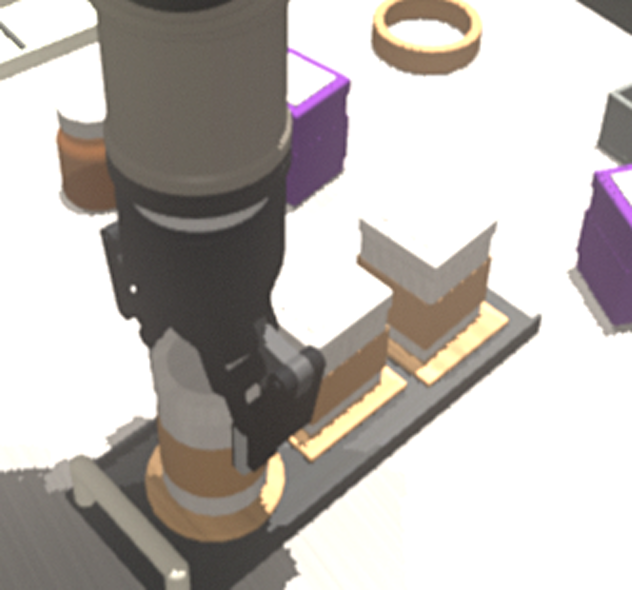

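```bash
python3 -m jog '[[[0,-1,0],0,1],[[0,-4,0],0,1],[[0,-8,0],0,1],[[0,-12,0],0,1],[[0,-14,0],0,1],[[0,-14,0],0,1],[[0,-14,0],0,1]]'; python3 mv.py .4646 .2202 .36 4.25;  python3 look.py side s10 200 150 500 430
```

```text
clock: 13.02
tcp_pos: [0.4292, -0.2352, 0.3621]
orientation: [-1.566, -0.132, 0.134]
contact_force: [0.2, -0.2, -2.7]
grip_width: 0.0571
t 13.03 tcp [ 0.4292 -0.2352  0.3621] yaw 9.7 tilt [-0.001   0.0007] F [ 0.2 -0.2 -2.7] w 0.0571
shift cm [11.16  0.23 44.29] twist 0.095 r 0.514
scale 2.107142857142857
```

View pics/s10.png

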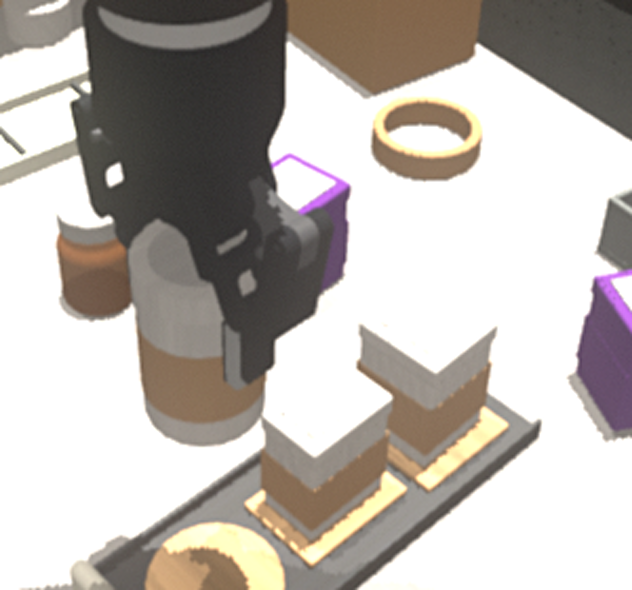

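```bash
python3 -m jog '[[[2,0,2],0.01,1],[[4,0,7],0.03,1],[[6,0,12],0.05,1],[[8,0,17.5],0.07,1],[[9,0,23],0.095,1],[[10,0,28.5],0.095,1],[[11,0,34],0.095,1],[[11.2,0,39],0.095,1],[[11.2,0,42.5],0.095,1],[[11.2,0,44.3],0.095,1]]'; python3 -m jog '[[[0,0,0],0,1],[[0,2,0],0,1],[[0,6,0],0,1],[[0,9,0],0,1],[[0,11,0],0,1],[[0,11,0],0,1],[[0,11,0],0,1]]';python3 mv.py .4646 .2202 .217 4.25; python3 look.py side s11 80 120 330 320
```

```text
clock: 14.32
tcp_pos: [0.4647, 0.2219, 0.3614]
orientation: [-1.571, -0.059, 0.062]
contact_force: [0.5, -0.3, -2.0]
grip_width: 0.0573
clock: 15.2
tcp_pos: [0.4662, 0.219, 0.2534]
orientation: [-1.57, -0.058, 0.056]
contact_force: [-0.7, -0.1, -2.1]
grip_width: 0.057
t 15.2 tcp [0.4662 0.219  0.2534] yaw 4.15 tilt [ 0.0009 -0.0001] F [-0.7 -0.1 -2.1] w 0.057
shift cm [-0.16  3.64  0.13] twist -0.002 r 0.514
scale 2.95
```

View pics/s11.png

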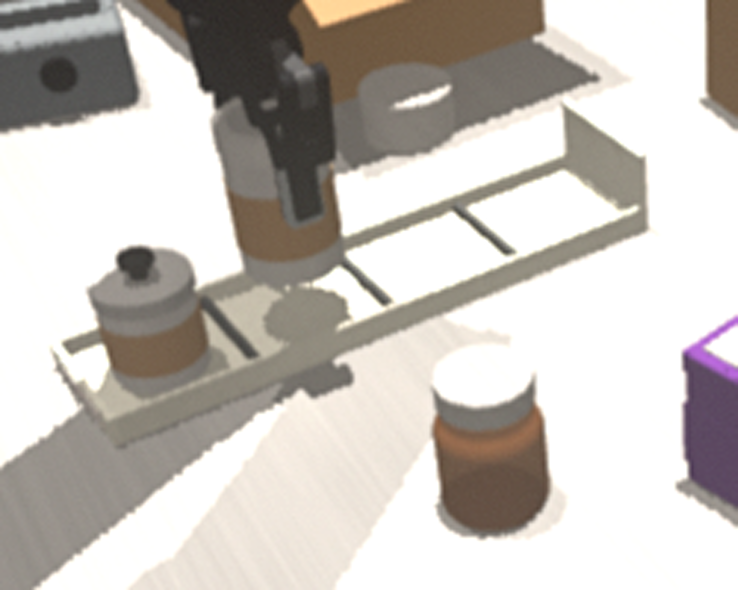

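```bash
python3 -m jog '[[[-0.1,1.5,0.1],0,1],[[-0.1,2.8,0.1],0,1],[[-0.1,3.4,0.1],0,1],[[-0.1,3.6,0.1],0,1],[[-0.1,3.6,0.1],0,1],[[-0.1,3.6,0.1],0,1]]';python3 mv.py .4646 .2202 .217 4.25
```

```text
clock: 16.0
tcp_pos: [0.464, 0.2208, 0.2171]
orientation: [-1.571, -0.057, 0.059]
contact_force: [-4.7, -2.0, 9.5]
grip_width: 0.0572
t 16.0 tcp [0.464  0.2208 0.2171] yaw 4.25 tilt [-0.0015 -0.0005] F [-4.7 -2.   9.5] w 0.0572
shift cm [ 0.05  0.01 -0.07] twist 0.0 r 0.514
```

```bash
python3 -m jog '[[[0,0,0],0,0],[[0,0,0],0,-1],[[0,0,0],0,-1],[[0,0,0],0,-1],[[0,-2,0],0,-1],[[0,-6,0],0,-1],[[0,-11,0],0,-1],[[0,-15,0],0,-1],[[0,-15,0],0,-1]]'; python3 mv.py .512 -.2225 .36 9.7;  python3 look.py side s12 80 120 330 320
```

```text
clock: 17.12
tcp_pos: [0.4654, 0.2215, 0.3699]
orientation: [-1.566, -0.063, 0.054]
contact_force: [0.3, 0.6, -0.4]
grip_width: 0.0855
t 17.12 tcp [0.4654 0.2215 0.3699] yaw 4.24 tilt [0.0059 0.0034] F [ 0.3  0.6 -0.4] w 0.0855
shift cm [  1.35   0.85 -44.62] twist -0.095 r 0.558
scale 2.95
```

View pics/s12.png

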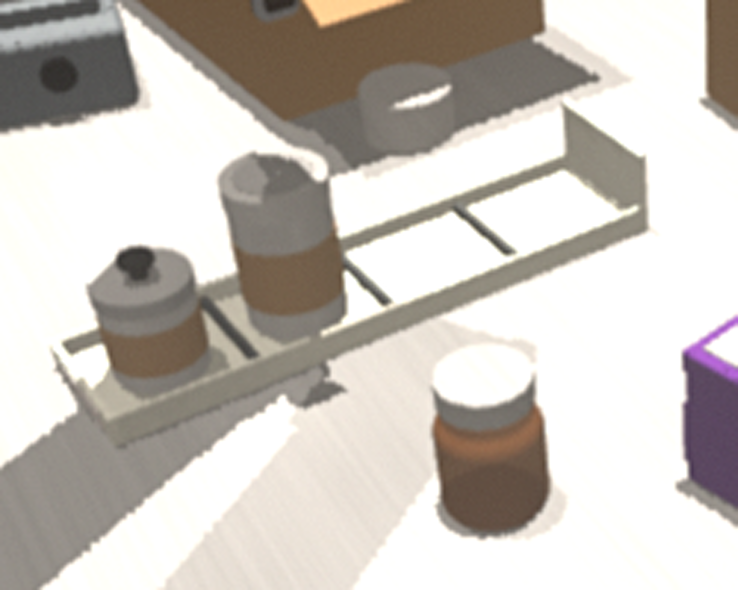

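The round tin stands upright in bay 2. The oblong tin is next.

```bash
python3 -m jog '[[[1,0,-4],-0.03,-1],[[2,0,-10],-0.06,-1],[[3,0,-16],-0.095,-1],[[3,0,-22],-0.095,-1],[[3,0,-28],-0.095,-1],[[2,0,-34],-0.095,-1],[[1.4,0,-40],-0.095,-1],[[1.4,0,-44.6],-0.095,-1],[[1.4,0,-44.6],-0.095,-1],[[1.4,0,-44.6],-0.095,-1]]'; python3 -m jog '[[[0,3,0],0,-1],[[0,8,0],0,-1],[[0,8,0],0,-1],[[0,8,0],0,-1]]'; python3 mv.py .512 -.2225 .215 9.7;  python3 look.py side s13 200 200 500 480; python3 look.py top t13 150 160 250 400
```

```text
clock: 18.42
tcp_pos: [0.5112, -0.2221, 0.3653]
orientation: [-1.565, -0.131, 0.135]
contact_force: [0.4, 0.3, -0.3]
grip_width: 0.0856
clock: 18.92
tcp_pos: [0.5121, -0.2221, 0.2877]
orientation: [-1.567, -0.134, 0.133]
contact_force: [-0.6, -0.4, 0.2]
grip_width: 0.0855
t 18.93 tcp [ 0.5121 -0.2221  0.2877] yaw 9.77 tilt [ 0.0007 -0.0001] F [-0.6 -0.4  0.2] w 0.0855
shift cm [-0.02  7.27 -0.04] twist 0.001 r 0.558
scale 2.107142857142857
scale 2.4583333333333335
```

View pics/s13.png

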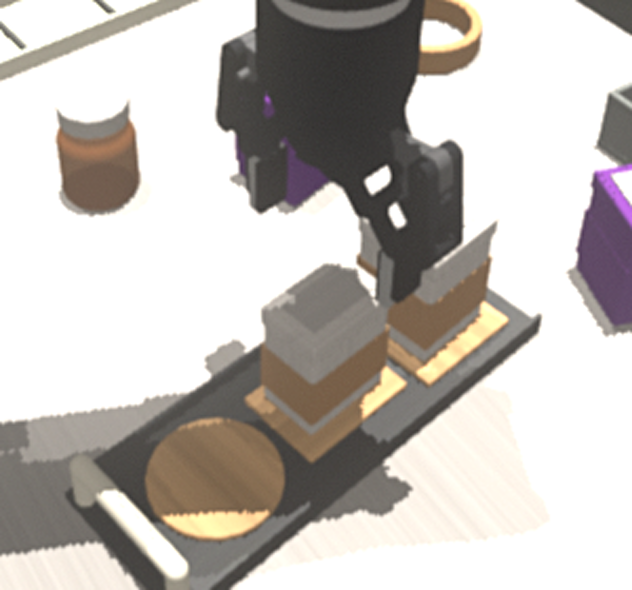

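View pics/t13.png

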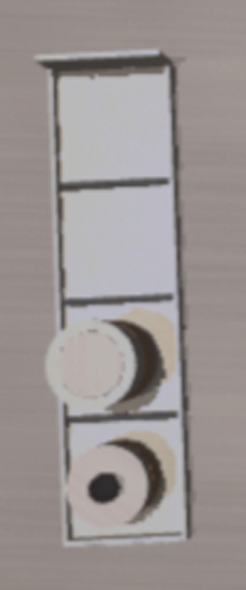

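```bash
python3 - <<'E'
from meas import *
print("round",np.round(loc(onz(f,187.0,308.9,.098)),1),"want -42.5,0")
E
python3 -m jog '[[[0,2.5,-0.05],0,-1],[[0,5,-0.05],0,-1],[[0,7.2,-0.05],0,-1],[[0,7.2,-0.05],0,-1],[[0,7.2,-0.05],0,1],[[0,7.2,-0.05],0,1],[[0,7.2,-0.05],0,1],[[0,7.2,-0.05],0,1],[[0,7.2,-0.05],0,1],[[0,7.2,-0.05],0,1]]' 40; python3 mv.py .5494 .2263 .36 4.25;  python3 look.py side s14 200 200 500 480
```

```text
round [-44.8   0.1] want -42.5,0
clock: 20.32
tcp_pos: [0.512, -0.2234, 0.2158]
orientation: [-1.567, -0.134, 0.131]
contact_force: [-1.5, 0.6, 7.5]
grip_width: 0.0396
t 20.32 tcp [ 0.512  -0.2234  0.2158] yaw 9.69 tilt [ 0.0017 -0.0005] F [-1.5  0.6  7.5] w 0.0396
shift cm [ 11.28 -14.42  43.69] twist 0.095 r 0.594
scale 2.107142857142857
```

View pics/s14.png

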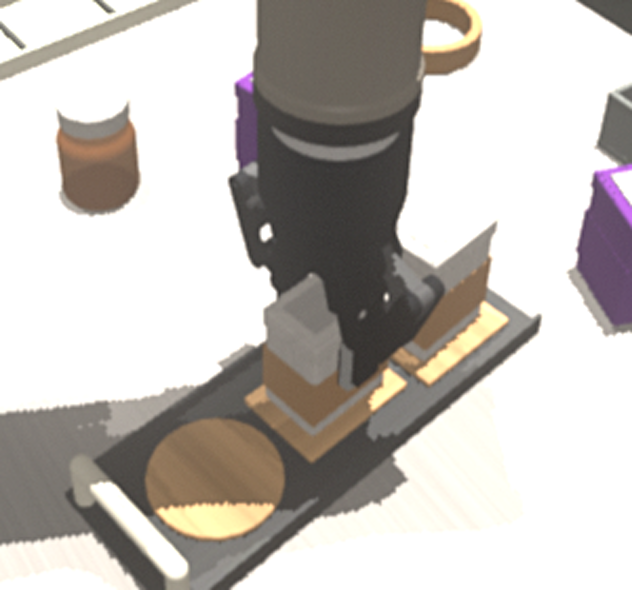

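```bash
python3 -m jog '[[[0,-1,0],0,1],[[0,-4,0],0,1],[[0,-8,0],0,1],[[0,-12,0],0,1],[[0,-14.4,0],0,1],[[0,-14.4,0],0,1],[[0,-14.4,0],0,1]]'; python3 mv.py .5494 .2263 .36 4.25;  python3 look.py side s15 200 130 500 410
```

```text
clock: 21.25
tcp_pos: [0.511, -0.2229, 0.3578]
orientation: [-1.566, -0.132, 0.134]
contact_force: [0.5, 1.1, -2.3]
grip_width: 0.0394
t 21.25 tcp [ 0.511  -0.2229  0.3578] yaw 9.7 tilt [-0.0014  0.0008] F [ 0.5  1.1 -2.3] w 0.0394
shift cm [11.35 -0.2  43.64] twist 0.095 r 0.594
scale 2.107142857142857
```

View pics/s15.png

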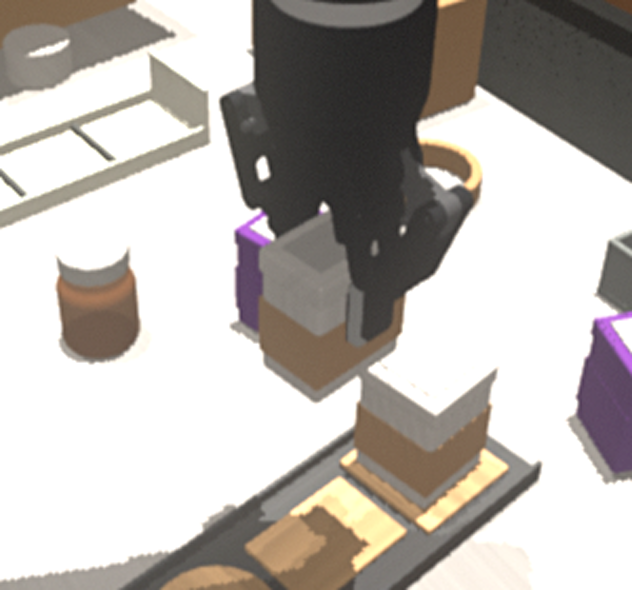

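```bash
python3 -m jog '[[[1,0,2],0.01,1],[[3,0,7],0.03,1],[[5,0,12],0.05,1],[[6.5,0,17.5],0.07,1],[[8,0,23],0.095,1],[[9.5,0,28.5],0.095,1],[[10.8,0,34],0.095,1],[[11.3,0,39],0.095,1],[[11.3,0,42.5],0.095,1],[[11.3,0,43.7],0.095,1]]'; python3 -m jog '[[[0,0,0],0,1],[[0,2,0],0,1],[[0,6,0],0,1],[[0,9,0],0,1],[[0,11.5,0],0,1],[[0,11.5,0],0,1],[[0,11.5,0],0,1]]';python3 mv.py .5494 .2263 .208 4.25; python3 look.py side s16 80 100 330 300
```

```text
clock: 22.55
tcp_pos: [0.5482, 0.2292, 0.357]
orientation: [-1.57, -0.059, 0.064]
contact_force: [-0.9, -0.3, -1.8]
grip_width: 0.0394
clock: 23.42
tcp_pos: [0.5501, 0.2254, 0.2446]
orientation: [-1.57, -0.058, 0.056]
contact_force: [0.6, 0.3, -0.9]
grip_width: 0.0394
t 23.43 tcp [0.5501 0.2254 0.2446] yaw 4.14 tilt [ 0.0012 -0.0002] F [ 0.6  0.3 -0.9] w 0.0394
shift cm [-0.07  3.66  0.1 ] twist -0.002 r 0.594
scale 2.95
```

View pics/s16.png

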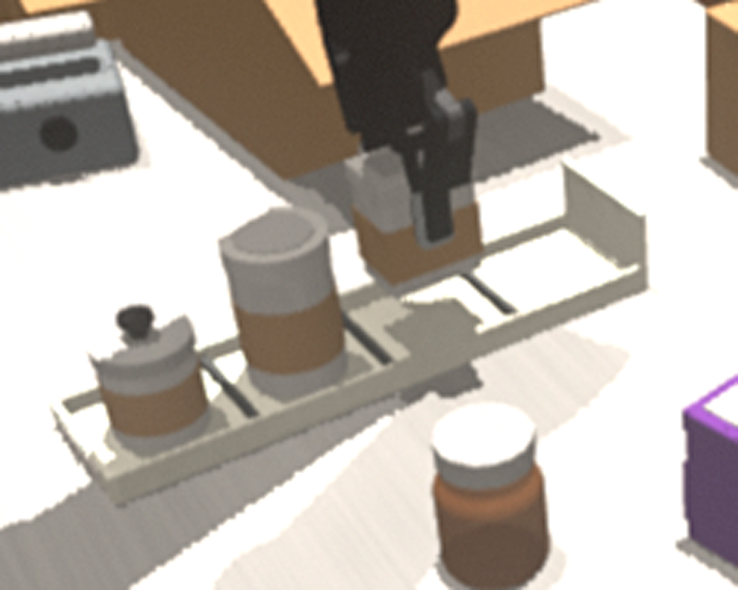

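```bash
python3 -m jog '[[[0,1.5,0.1],0,1],[[0,2.8,0.1],0,1],[[0,3.3,0.1],0,1],[[0,3.5,0.1],0,1],[[0,3.5,0.1],0,1],[[0,3.5,0.1],0,1]]';python3 mv.py .5494 .2263 .208 4.25
```

```text
clock: 24.22
tcp_pos: [0.5493, 0.2276, 0.2089]
orientation: [-1.57, -0.058, 0.058]
contact_force: [-2.3, -0.6, 2.8]
grip_width: 0.0396
t 24.23 tcp [0.5493 0.2276 0.2089] yaw 4.25 tilt [-0.0001  0.0001] F [-2.3 -0.6  2.8] w 0.0396
shift cm [ 0.01  0.09 -0.13] twist -0.0 r 0.594
```

```bash
python3 -m jog '[[[0,0.05,-0.05],0,1],[[0,0.05,-0.05],0,0],[[0,0.05,-0.05],0,-1],[[0,0.05,-0.05],0,-1],[[0,0.05,-0.05],0,-1],[[0,-2,0],0,-1],[[0,-6,0],0,-1],[[0,-11,0],0,-1],[[0,-15,0],0,-1],[[0,-15,0],0,-1]]'; python3 mv.py .594 -.2078 .36 9.9;  python3 look.py side s17 80 100 330 300
```

```text
clock: 25.48
tcp_pos: [0.5504, 0.2278, 0.3623]
orientation: [-1.567, -0.063, 0.053]
contact_force: [0.5, 0.9, -1.1]
grip_width: 0.0854
t 25.48 tcp [0.5504 0.2278 0.3623] yaw 4.23 tilt [0.0063 0.003 ] F [ 0.5  0.9 -1.1] w 0.0854
shift cm [  1.13   0.11 -43.76] twist -0.099 r 0.629
scale 2.95
```

View pics/s17.png

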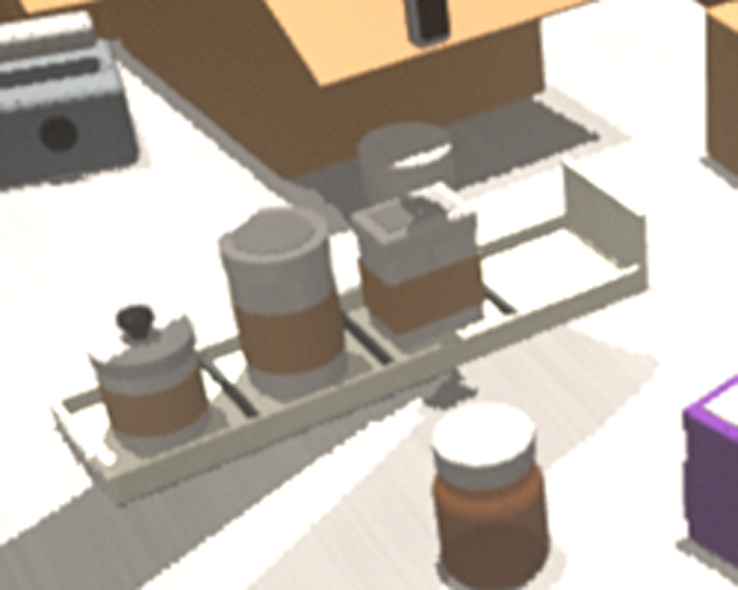

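```bash
python3 -m jog '[[[1,0,-4],-0.03,-1],[[2,0,-10],-0.06,-1],[[2,0,-16],-0.099,-1],[[2,0,-22],-0.099,-1],[[2,0,-28],-0.099,-1],[[2,0,-34],-0.099,-1],[[1.1,0,-40],-0.099,-1],[[1.1,0,-43.8],-0.099,-1],[[1.1,0,-43.8],-0.099,-1],[[1.1,0,-43.8],-0.099,-1]]'; python3 -m jog '[[[0,3,0],0,-1],[[0,7,0],0,-1],[[0,7,0],0,-1],[[0,7,0],0,-1]]'; python3 mv.py .594 -.2078 .221 9.9;  python3 look.py side s18 200 180 500 460; python3 look.py top t18 150 160 250 400
```

```text
clock: 26.78
tcp_pos: [0.5925, -0.2075, 0.3572]
orientation: [-1.565, -0.135, 0.138]
contact_force: [0.9, -0.2, -0.2]
grip_width: 0.0851
clock: 27.28
tcp_pos: [0.5933, -0.2076, 0.2896]
orientation: [-1.566, -0.138, 0.136]
contact_force: [1.2, -0.5, -0.2]
grip_width: 0.0855
t 27.27 tcp [ 0.5933 -0.2076  0.2896] yaw 10.0 tilt [ 0.0008 -0.0001] F [ 1.2 -0.5 -0.2] w 0.0855
shift cm [ 0.06  6.86 -0.03] twist 0.002 r 0.629
scale 2.107142857142857
scale 2.4583333333333335
```

View pics/s18.png

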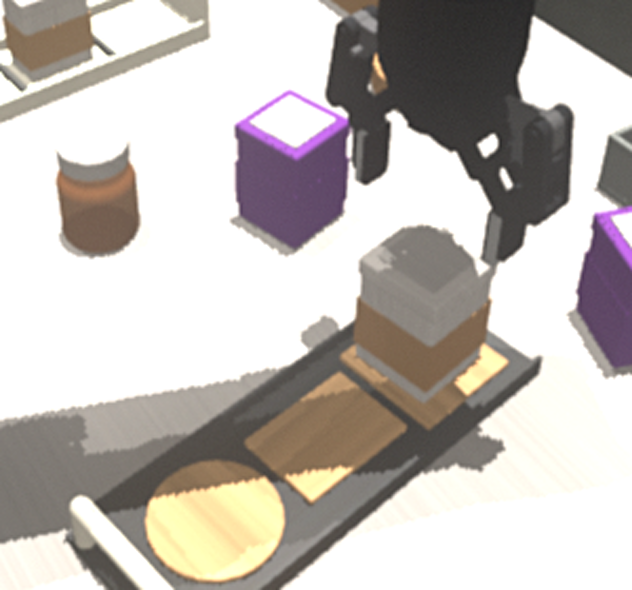

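View pics/t18.png

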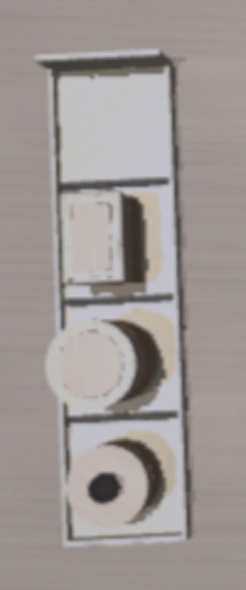

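```bash
python3 - <<'E'
from meas import *
print("oblong",np.round(loc(onz(f,188.6,256.8,.082)),1),"want 42.5,0")
E
python3 -m jog '[[[0.05,2.5,0],0,-1],[[0.05,5,0],0,-1],[[0.05,6.8,0],0,-1],[[0.05,6.8,0],0,-1],[[0.05,6.8,0],0,1],[[0.05,6.8,0],0,1],[[0.05,6.8,0],0,1],[[0.05,6.8,0],0,1],[[0.05,6.8,0],0,1]]' 40; python3 mv.py .6341 .2323 .36 4.25;  python3 look.py side s19 200 180 500 460
```

```text
oblong [41.2 -1.7] want 42.5,0
clock: 28.55
tcp_pos: [0.5938, -0.2085, 0.222]
orientation: [-1.567, -0.138, 0.134]
contact_force: [-0.3, 0.4, 6.0]
grip_width: 0.0557
t 28.55 tcp [ 0.5938 -0.2085  0.222 ] yaw 9.92 tilt [ 0.0021 -0.0007] F [-0.3  0.4  6. ] w 0.0557
shift cm [ 11.6  -13.81  42.72] twist 0.099 r 0.675
scale 2.107142857142857
```

View pics/s19.png

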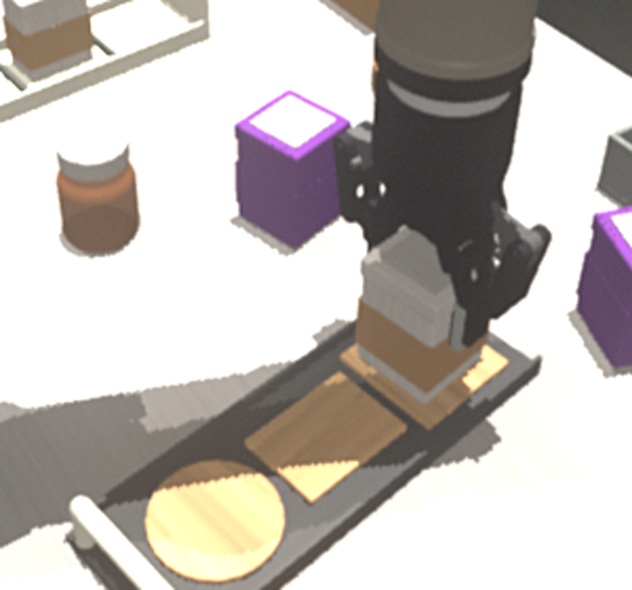

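```bash
python3 -m jog '[[[0,-1,0],0,1],[[0,-4,0],0,1],[[0,-8,0],0,1],[[0,-12,0],0,1],[[0,-14,0],0,1],[[0,-14,0],0,1],[[0,-14,0],0,1]]'; python3 mv.py .6341 .2327 .36 4.25;  python3 look.py side s20 200 100 500 380
```

```text
clock: 29.48
tcp_pos: [0.5926, -0.208, 0.3595]
orientation: [-1.566, -0.134, 0.138]
contact_force: [0.4, -0.4, -3.9]
grip_width: 0.0557
t 29.48 tcp [ 0.5926 -0.208   0.3595] yaw 9.93 tilt [-0.0019  0.001 ] F [ 0.4 -0.4 -3.9] w 0.0557
shift cm [ 1.168e+01 -3.000e-02  4.270e+01] twist 0.099 r 0.675
scale 2.107142857142857
```

View pics/s20.png

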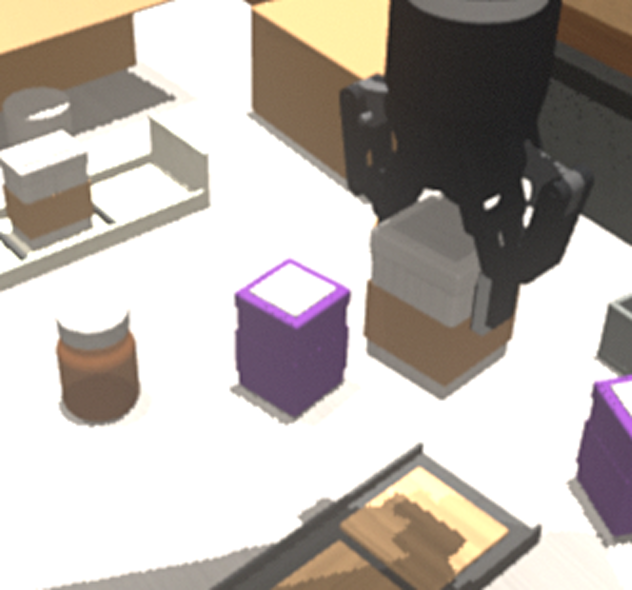

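```bash
python3 -m jog '[[[1,0,2],0.01,1],[[3,0,7],0.03,1],[[5,0,12],0.05,1],[[6.5,0,17.5],0.07,1],[[8,0,23],0.099,1],[[9.5,0,28.5],0.099,1],[[10.8,0,34],0.099,1],[[11.6,0,39],0.099,1],[[11.6,0,41.8],0.099,1],[[11.6,0,42.6],0.099,1]]'; python3 -m jog '[[[0,0,0],0,1],[[0,2,0],0,1],[[0,6,0],0,1],[[0,9,0],0,1],[[0,11,0],0,1],[[0,11,0],0,1],[[0,11,0],0,1]]';python3 mv.py .6341 .2327 .215 4.25; python3 look.py side s21 80 60 330 260
```

```text
clock: 30.78
tcp_pos: [0.633, 0.2339, 0.3588]
orientation: [-1.57, -0.059, 0.064]
contact_force: [0.3, -0.5, -2.6]
grip_width: 0.0555
clock: 31.65
tcp_pos: [0.6348, 0.231, 0.2517]
orientation: [-1.57, -0.059, 0.056]
contact_force: [-0.6, 0.9, -2.3]
grip_width: 0.0553
t 31.65 tcp [0.6348 0.231  0.2517] yaw 4.21 tilt [0.0018 0.0004] F [-0.6  0.9 -2.3] w 0.0553
shift cm [-0.06  3.67  0.17] twist -0.001 r 0.675
scale 2.95
```

View pics/s21.png

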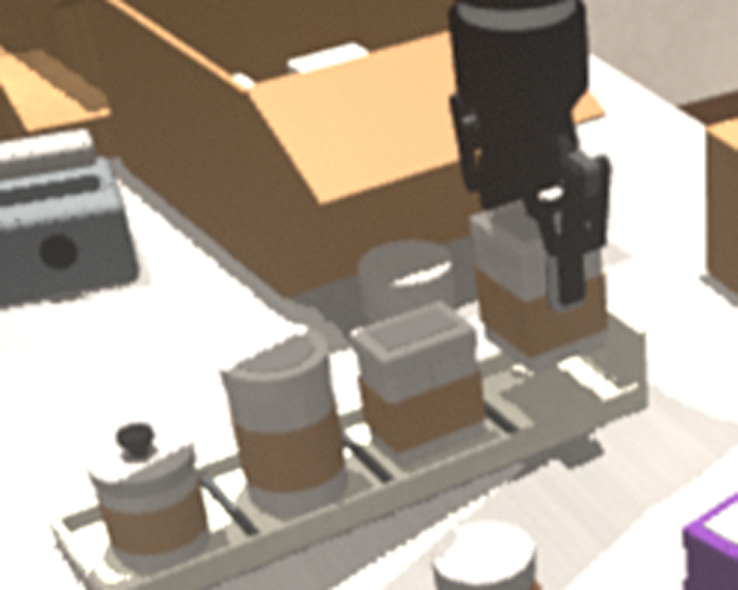

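Tool is aligned and the tin hangs over the back bay. I'll lower it to contact at about 3.6 cm.

```bash
python3 -m jog '[[[0,1.5,0.1],0,1],[[0,2.8,0.1],0,1],[[0,3.3,0.1],0,1],[[0,3.55,0.1],0,1],[[0,3.55,0.1],0,1],[[0,3.55,0.1],0,1]]';python3 mv.py .6341 .2327 .215 4.25
```

```text
clock: 32.45
tcp_pos: [0.6342, 0.2323, 0.2154]
orientation: [-1.57, -0.059, 0.058]
contact_force: [-0.3, -0.1, -2.9]
grip_width: 0.0557
t 32.45 tcp [0.6342 0.2323 0.2154] yaw 4.25 tilt [0.0007 0.0002] F [-0.3 -0.1 -2.9] w 0.0557
shift cm [-0.    0.04  0.04] twist 0.0 r 0.675
```

```bash
python3 -m jog '[[[0,0.1,0],0,1],[[0,0.1,0],0,1],[[0,0.1,0],0,1]]';python3 mv.py .6341 .2327 .215 4.25
```

```text
clock: 32.83
tcp_pos: [0.6342, 0.2323, 0.215]
orientation: [-1.57, -0.059, 0.058]
contact_force: [-1.6, -1.2, 6.3]
grip_width: 0.056
t 32.83 tcp [0.6342 0.2323 0.215 ] yaw 4.25 tilt [0.0007 0.0004] F [-1.6 -1.2  6.3] w 0.056
shift cm [-0.01  0.    0.04] twist -0.0 r 0.675
```

Contact confirmed at 6 N upward. I'll release, lift and move aside so I can inspect.

```bash
python3 -m jog '[[[0,0,0],0,0],[[0,0,0],0,-1],[[0,0,0],0,-1],[[0,0,0],0,-1],[[0,-2,0],0,-1],[[0,-6,0],0,-1],[[0,-11,0],0,-1],[[0,-15,0],0,-1],[[0,-15,0],0,-1]]'; python3 -m jog '[[[0,0,-5],0,-1],[[0,0,-11],0,-1],[[0,0,-17],0,-1],[[0,0,-23],0,-1],[[0,0,-29],0,-1],[[0,0,-35],0,-1],[[0,0,-35],0,-1],[[0,0,-35],0,-1]]'; python3 look.py side s22 80 100 330 300; python3 look.py top t22 150 160 250 400
```

```text
clock: 33.95
tcp_pos: [0.6352, 0.2323, 0.37]
orientation: [-1.566, -0.064, 0.051]
contact_force: [0.3, -0.1, 0.2]
grip_width: 0.0851
clock: 34.95
tcp_pos: [0.6597, -0.1165, 0.3639]
orientation: [-1.569, -0.057, 0.058]
contact_force: [-0.1, 0.9, -0.4]
grip_width: 0.0856
scale 2.95
scale 2.4583333333333335
```

View pics/s22.png

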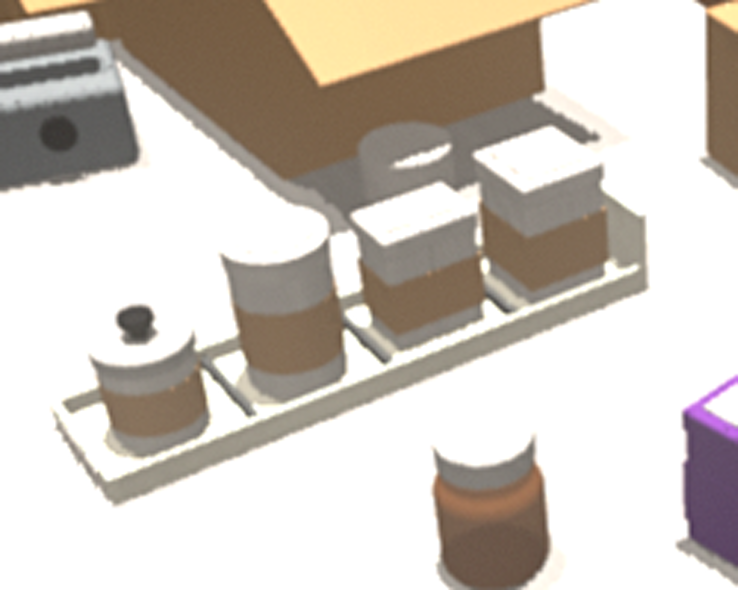

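View pics/t22.png

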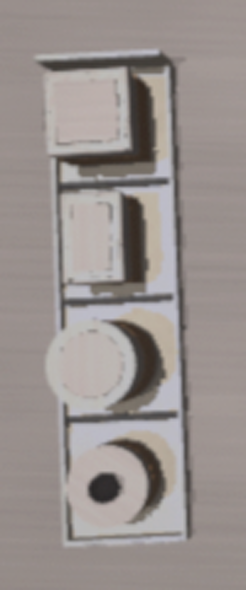

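```bash
python3 - <<'E'
from meas import *
for n,u,v,z,w in(("old",192.1,358.1,.082,-127.5),("round",187.0,308.9,.098,-42.5),("oblong",188.6,256.8,.082,42.5),("square",185.8,206.0,.09,127.5),): print(n,np.round(loc(onz(f,u,v,z)),1),w)
s=cv2.cvtColor(im,cv2.COLOR_BGR2HSV)
m=cv2.morphologyEx(((s[...,2]>111)).astype(np.uint8),cv2.MORPH_OPEN,np.ones((3,3),np.uint8))
n,l,st,c=cv2.connectedComponentsWithStats(m); k=l[300,311]; print("jar cap",c[k].round(1),"was 310.6,295.3")
print(get_obs()["contact_force"].round(1),get_obs()["clock"])
E
```

```text
old [-126.5   -1.8] -127.5
round [-44.8   0.1] -42.5
oblong [41.2 -1.7] 42.5
square [125.6  -1.8] 127.5
jar cap [310.7 295.1] was 310.6,295.3
[ 0.2  0.9 -0. ] 35.1
```

Every tin measures within about 2.3 mm of its bay centre and stands upright. The jar hasn't moved and the gripper is empty and clear, so I'm handing in.

```bash
python3 -c "
from bench import hand_in; print(hand_in())"
```

```text
the job is handed in; nothing more can be done
None
```

The rack is restocked and handed in, about 35 s into the 112 s allowed. I moved the old tin to the front bay first. Then I moved the round tin into bay 2, the oblong into bay 3 and the square into the back bay. I lowered each one until the force reading showed contact with the floor before letting go.

**Last checks:** all four tins stand upright in order. The table gives their top-view positions in the rack frame. The old tin's was computed from its knob mask; I read the other three by eye from the enlarged picture, good to 1–2 mm.

| Tin | Measured x, y (mm) | Bay centre x, y (mm) |
|---|---|---|
| Old | -126.5, -1.8 | -127.5, 0 |
| Round | -44.8, 0.1 | -42.5, 0 |
| Oblong | 41.2, -1.7 | 42.5, 0 |
| Square | 125.6, -1.8 | 127.5, 0 |

- **Jar and arm:** the jar stayed put (cap at pixel 310.7, 295.1, against 310.6, 295.3 at the start). The gripper ended empty and clear of everything.
- **One disagreement:** before placing, the two cameras differed by about 4–5 mm on where the rack's front lip is. They agreed to 1–2 mm on the ribs, so I set the bay centres from the ribs.

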